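# Swap the gear and the target bracket into their own trays

### The arm

A 7-joint arm with a two-finger parallel gripper is mounted at the origin on the work surface. World frame = base frame: x ahead of the robot, y to its left, z up, the work surface at z = 0. Lengths are in m, angles in rad, forces in N, time in s.
With the tool pointing down it reaches from about 0.425 to 0.925 m from the base axis. Payload 6.8 kg.
Tool frame: the origin (TCP) lies between the finger pads; the fingertips stand 22 mm ahead of it and the grasp point (between the pads) lies 3 mm ahead of it; z points along the fingers, y is the direction in which the jaws open and shut (so a half turn about z gives the same grasp; the last joint's range is limited). The gripper opens to 85 mm and grips with 20 to 120 N. Pads are 22 mm wide; open, the fingers measure 114 mm over their backs; the gripper's body (76 mm by 85 mm) begins 54 mm behind the grasp point. The pads swing forward as they close: fully open they stand 13 mm farther back than shut.
Start: joints at [0.996, 0.477, 0.022, 1.555, -0.011, 1.109, -0.083], TCP at [0.304, -0.603, 0.253] pointing down, gripper open.
Joint ranges: [-2.96, 2.96], [-0.34, 2.1], [-1.41, 1.46], [0.24, 2.44], [-1.37, 4.51], [0.17, 1.92], [-2.96, 2.96]. Speed limits (rad/s): [2.39, 2.39, 3.14, 3.14, 3.14, 3.14, 3.14].

### API

Orientations are given as a unit quaternion [w, x, y, z].
In Python, from station import bot gives the robot as it stands. The module is installed in compiled form; this text tells all that it offers.
- The arm moves only by the tool drive_tool, never from a script. Its argument "series" is one flat list of numbers, 7 for each row, row after row: the opening, from -1 (shut) to 1 (fully open), then the shift along the tool's x, y, z in mm, then the turn, a rotation vector about the tool's x, y, z in rad. In form: [jaw, x, y, z, wx, wy, wz, jaw, x, y, z, wx, wy, wz, ...]. A call has 1 to 12 rows; each row shifts and turns the commanded pose from where the row before left it, along the tool's axes as they then stand; what a row does not reach is not made up. A row lasts 1/8 s, in which the tool goes at most 62.5 mm and 10.7 degrees, less where a joint would pass 70% of its speed; a pose out of reach is approached as far as the arm can. A call with a gripper value outside its range is refused whole. The fingers move at their own pace and stop on an object; "force" is the grip in N (left out, the last holds). Time passes only in rows, so rows that do not move let the fingers close. It gives the time, the measured TCP pose, the force and the opening at its end, in the units of the state.
- bot.get_obs(): the state, without advancing time (a new reading comes with each control period).
- bot.read_camera(name): name is "side" or "top" or "wrist"; returns a dict with "pixels" (384x512x3 uint8, blue, green, red), "camera_matrix" (3x3 intrinsics, pixels), "distortion" ([k1, k2, p1, p2, k3] as OpenCV has them; the pictures are not rectified), "rvec" (rotation vector, rad) and "tvec" (3), from world to camera coordinates, as OpenCV has them. Camera axes: x right, y down, z forward; pixel columns grow to the right and rows downward; lengths in m; the calibration is good to about 2 mm. A picture is of the moment at which its call begins. There is no depth.
- bot.hand_in(): hands the job in, once; it reports no verdict.
The state is a dict: "t": time; "q": joint angles; "joint_vel": joint speeds; "joint_torque": joint torques, N m; "eef_pos": TCP position; "tool_rot": TCP orientation; "contact_force": force on the tool from outside, world axes, zero at the start; "torque": the same for the moment, N m; "gripper_width": opening from 0.0 (shut) to 1.0 (fully open).
Only numpy, scipy, OpenCV 4.12 (cv2) and the standard library are available. Lean on these libraries where they do the work, as an engineer would, in place of code of your own. Each camera call takes 0.05 s, during which the arm holds its last target. There are 200 camera calls.

### The job

The orange gear and the stand-up target bracket were put away in each other's trays, each lying on a spacer plate: swap them, so that the gear lies flat on the bottom of the round dish and the bracket lies flat on the bottom of the rectangular tray, using the empty cork pad to park one of the two parts on the way. Stack the two spacer plates squarely one on the other on the wooden board, and leave the clip bar and the rubber flipper pad where they are.

Things in the scene. Friction and masses are not known exactly. Their poses are not given: they have to be found in the camera images.
- gear: Loose orange nylon gear, lying flat: toothed disc 61 mm across the teeth and 12 mm thick, with a round hub 22 mm in diameter standing on its middle from 12 to 30 mm above the underside (grip the hub). Origin: centre of the underside, z up. 35 to 70 g. At the start it lies on the middle of plate_under_gear.
- bracket: Loose stand-up target bracket, an upside-down T: steel foot 70 (x) by 40 (y) by 4 mm thick; in its middle an upright tab 4 to 48 mm above the underside, 30 mm wide (y), 10 mm thick (x from -5 to +5 mm), steel with a white target face; grip the tab across its 10 mm. Origin: centre of the underside, z up. 70 to 140 g. Starts on the middle of plate_under_bracket, its x roughly along the plate's x.
- plate_under_bracket: Loose flat black phenolic spacer plate, 116 mm (its x) by 48 mm (its y) by 12 mm thick. Origin: centre of the underside, z up. At the start it bridges the rim of the round dish, so its underside is 12 mm above the shelf, and carries the bracket. 63 to 127 g.
- plate_under_gear: A second spacer plate, the same in size and make as the first. At the start it bridges the rim of the rectangular tray, long side along the tray's long side, its underside 12 mm above the shelf, and carries the gear.
- round_dish: Fixed round grey plastic dish, the gear's own place: outside diameter 92 mm, inside 84 mm, rim 12 mm above the shelf, inner bottom 4 mm above the shelf. Origin: centre of its underside, on the shelf.
- rect_tray: Fixed rectangular aluminium tray, the bracket's own place: outside 100 mm (its x) by 74 mm (its y), inside 92 by 66 mm, rim 12 mm above the shelf, inner bottom 4 mm above the shelf. Origin: centre of its underside, on the shelf. The bracket's foot fits in lengthwise.
- cork_pad: Fixed flat square cork pad, 90 by 90 mm and 5 mm thick, empty at the start: the parking place. Origin: centre of its underside, on the shelf.
- plate_board: Fixed flat wooden board, 136 mm (its x) by 64 mm (its y) and 10 mm thick, empty at the start: the place for the pile of spacer plates, lengthwise. Origin: centre of its underside, on the shelf.
- clip_bar: Bystander: loose spring clip bar, a dark steel strip 110 mm long (its y), 30 mm wide and 19 mm high, with two 30 mm high screws, pinching a small green plastic insert that juts out at its -x side. Origin: centre of the underside. 350 g.
- flipper_pad: Bystander: loose black rubber flipper pad, 68 mm long (its x), 22 mm wide at its thick end, 14 mm high. Origin: underside, near its middle. 40 g.
Things that resemble listed ones, but are neither listed nor needed, are in the scene too. Leave any blue look-alike of the plate_under_gear alone.

How it is judged:
By the outcome, as a careful person would: the job done as asked, in the order asked, and still so for the second after the job is handed in, with the robot touching nothing.
It also fails if it takes over 134 s, if anything falls off the work surface, if the arm or the gripper's body presses on something with over 40 N, if the wrist force passes 120 N, or if a joint passes its speed limit or range.

## Working session

There is one attempt and no reset: what is moved stays moved. The work goes in short steps, Python scripts to look and compute and a tool call to move; the robot and the scene stay as the last step left them, time stands still between calls to the robot, and variables do not carry over. Pictures are saved under pics/ and viewed, about 12 in all and at most 16, crops included, and the job is handed in when it is done.

Besides the shell and the picture viewer there is one more tool, called in YAML: its name, and indented under it one key for each argument. drive_tool: Moves the arm, as the interface text tells. Its arguments: {"type":"object","properties":{"series":{"type":"array"},"force":{"type":"number"}},"required":["series"]}

```bash
mkdir -p pics
cat > h.py <<'E'
import numpy as np, cv2
from station import bot
from scipy.spatial.transform import Rotation as R
def cam(n,save=None):
    c=bot.read_camera(n)
    if save: cv2.imwrite('pics/%s.png'%save,c['pixels'])
    return c
def ray(c,uv,z):
    uv=np.array(uv,float).reshape(-1,1,2)
    p=cv2.undistortPoints(uv,np.array(c['camera_matrix']),np.array(c['distortion'])).reshape(-1,2)
    M=cv2.Rodrigues(np.array(c['rvec'],float))[0];t=np.array(c['tvec'],float).ravel()
    o=-M.T@t; d=np.c_[p,np.ones(len(p))]@M
    return o+d*((z-o[2])/d[:,2])[:,None]
def proj(c,P):
    return cv2.projectPoints(np.array(P,float).reshape(-1,1,3),np.array(c['rvec'],float),np.array(c['tvec'],float),np.array(c['camera_matrix']),np.array(c['distortion']))[0].reshape(-1,2)
E
python3 - <<'E'
from h import *
o=bot.get_obs(); print(o)
for n in ['top','side','wrist']:
    c=cam(n,n+'0'); M=cv2.Rodrigues(np.array(c['rvec'],float))[0]; print(n,-M.T@np.array(c['tvec']).ravel(),np.array(c['camera_matrix'])[0,0])
E
```

```text
{'t': 0.0, 'q': array([ 0.9959085 ,  0.47780859,  0.02233089,  1.55646643, -0.01148662,
        1.10931293, -0.08309634]), 'joint_vel': array([ 0.00055185,  0.00136634,  0.00040952, -0.00038421,  0.00145754,
       -0.0012495 ,  0.00023258]), 'joint_torque': array([ 5.93978548e-04, -5.96446717e+01,  1.60772625e+00, -2.81191832e+01,
        1.23289702e-02,  9.34902637e-03, -1.22522715e-04]), 'eef_pos': array([ 0.30349931, -0.60228831,  0.25231351]), 'tool_rot': array([-8.88382948e-04,  9.72882126e-01,  2.31299582e-01, -2.86968539e-04]), 'contact_force': array([-0.32736143, -0.22966475,  0.17352913]), 'torque': array([-0.00743478, -0.00300122, -0.05128277]), 'gripper_width': 1.0008954164534882}
top [ 0.38920201 -0.02482597  1.13924417] 452.197780463101
side [0.4974318  0.56452377 0.65931572] 385.5171855315118
wrist [ 0.36481574 -0.57189171  0.37285915] 295.1370448122212
```

View pics/top0.png

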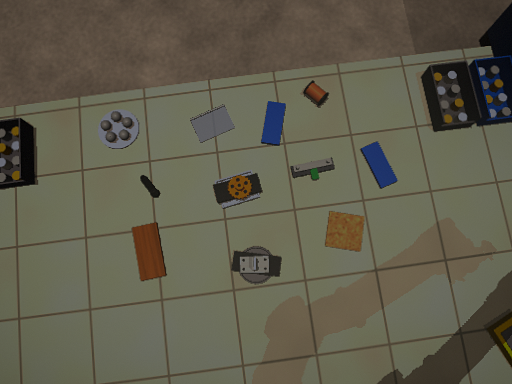

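View pics/side0.png

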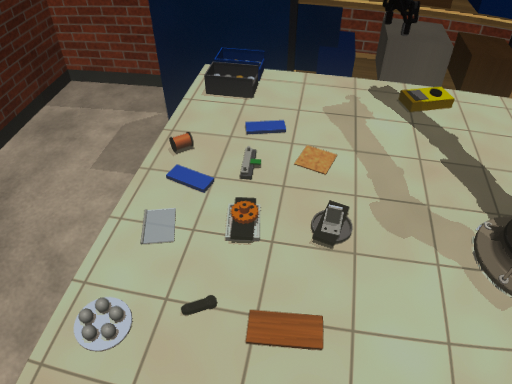

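Top view: gear on its plate and tray (239,188), bracket on its plate and dish (256,264), cork (345,231), wooden board (149,251), flipper (150,186), clip bar (313,168). Two blue look-alike plates are at (274,123) and (379,165), and there is a grey sheet at (212,124). Neither plate in use is blue, so both are the black ones under the parts.

Run:
```python
from h import *
c=cam('top'); im=c['pixels']
hsv=cv2.cvtColor(im,cv2.COLOR_BGR2HSV)
def meas(name,m,box,z):
    k=np.zeros(m.shape,np.uint8);x0,y0,x1,y1=box;k[y0:y1,x0:x1]=m[y0:y1,x0:x1]*255
    cs,_=cv2.findContours(k,cv2.RETR_EXTERNAL,cv2.CHAIN_APPROX_NONE)
    ct=max(cs,key=cv2.contourArea); W=ray(c,ct.reshape(-1,2),z)[:,:2]
    (a,b),s,an=cv2.minAreaRect((W*1000).astype(np.float32)); print(name,'c',round(a,1),round(b,1),'size',np.round(s,1),'ang',round(an,1), 'px',cv2.minAreaRect(ct)[0])
H,S,V=[hsv[...,i].astype(int) for i in range(3)]
meas('gear',(H<22)&(S>150)&(V>120),(205,160,270,215),.012+.012+.012)
meas('board',(H<15)&(S>110)&(V>60),(120,210,180,290),.010)
meas('cork',(H<20)&(S>100)&(V>110),(315,200,375,260),.005)
meas('plateB',(V<60),(225,235,290,295),.024)
meas('plateG',(V<60),(205,160,270,215),.024)
meas('flip',(V<60),(130,165,170,205),.01)
print(ray(c,[[256,264],[306,264],[256,214]],0))
cv2.imwrite('pics/crop1.png',cv2.resize(im[160:290,120:380],None,fx=3,fy=3,interpolation=cv2.INTER_CUBIC))
cs=cam('side');cv2.imwrite('pics/crop2.png',cv2.resize(cs['pixels'][180:260,200:380],None,fx=4.4,fy=4.4,interpolation=cv2.INTER_CUBIC))
```

```text
gear c 612.7 -14.9 size [0. 0.] ang 0.0 px (246.0, 193.0)
board c 505.3 245.6 size [135.   62.3] ang 5.1 px (148.2039337158203, 251.135498046875)
cork c 489.4 -247.3 size [86.3 87.9] ang 73.1 px (344.3294372558594, 230.8583526611328)
plateB c 436.3 -15.1 size [119.3  84.2] ang 82.2 px (255.5, 264.5)
plateG c 627.2 34.0 size [54.1 61.8] ang 3.2 px (226.20240783691406, 190.93765258789062)
flip c 669.2 229.3 size [70.9 22.2] ang 34.0 px (149.17059326171875, 186.2823486328125)
[[ 0.43802892 -0.01606462  0.        ]
 [ 0.421143   -0.13924574  0.        ]
 [ 0.56248372 -0.03276795  0.        ]]
```

View pics/crop1.png

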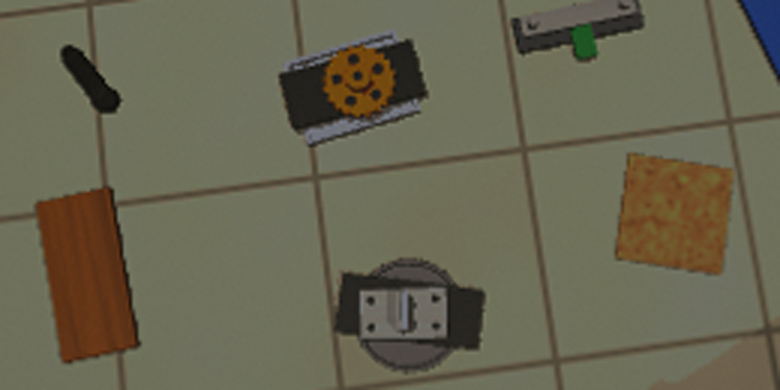

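View pics/crop2.png

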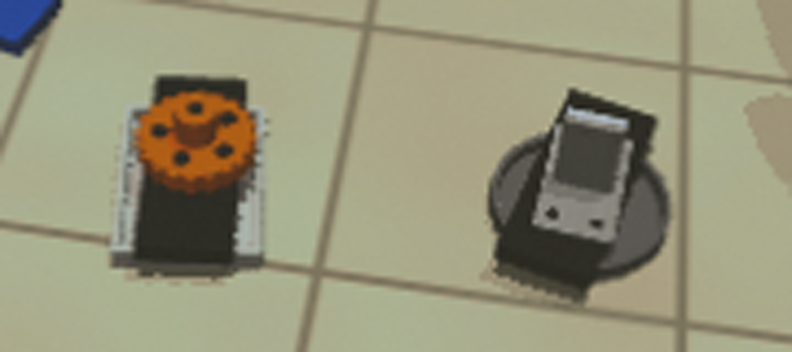

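```bash
cat >> h.py <<'E'
def state():
    o=bot.get_obs(); r=R.from_quat(np.roll(o['tool_rot'],-1)); return o,np.array(o['eef_pos']),r
def plan(target,yaw=None):
    """target world TCP; yaw = world angle (deg) of tool y (jaw axis), mod 180. print tool-frame shift(before turning) & turn"""
    o,p,r=state(); M=r.as_matrix(); cur=np.degrees(np.arctan2(M[1,1],M[0,1]))
    d=M.T@(np.array(target)-p)*1000
    out='tcp %s jawyaw %.1f q7 %.2f z-axis %s t %.1f F %s w %.3f\n shift mm %s'%(np.round(p*1000,1),cur,o['q'][6],np.round(M[:,2],3),o['t'],np.round(o['contact_force'],1),o['gripper_width'],np.round(d,1))
    if yaw is not None:
        dy=(yaw-cur+90)%180-90
        tgt=np.column_stack([[0,0,0],[0,0,0],[0,0,-1.]])
        y=np.array([np.cos(np.radians(cur+dy)),np.sin(np.radians(cur+dy)),0]);z=np.array([0,0,-1.]);x=np.cross(y,z)
        T=np.column_stack([x,y,z]); rv=R.from_matrix(M.T@T).as_rotvec()
        out+=' turn rad %s (%.1f deg); shift AFTER turn %s'%(np.round(rv,3),np.degrees(rv[2]),np.round(T.T@(np.array(target)-p)*1000,1))
    print(out)
E
python3 - <<'E'
from h import *
c=cam('top')
def q(name,pts,z,s=3,o=(120,160)):
    uv=np.array(pts,float)/s+np.array(o); W=ray(c,uv,z)[:,:2]*1000
    e=np.roll(W,-1,0)-W
    print(name,'mean',np.round(W.mean(0),1),'edges',np.round(np.hypot(*e.T),1),'ang',np.round(np.degrees(np.arctan2(e[:,1],e[:,0]))%180,1))
q('plateG',[(280,74),(413,41),(427,97),(296,131)],.024)
q('plateB',[(343,272),(485,290),(479,349),(335,333)],.024)
q('foot',[(360,290),(446,288),(446,339),(360,340)],.028)
q('dish',[(408,258),(465,315),(408,372),(351,315)],.012)
q('tray',[(286,66),(393,33),(420,111),(310,145)],.012)
q('gear',[(359,81)],.042)
q('board',[(36,203),(109,187),(138,346),(64,362)],.010)
q('cork',[(628,153),(733,170),(720,275),(615,257)],.005)
plan([.36,-.03,.25],None)
E
```

```text
plateG mean [629.2   3.6] edges [115.6  49.7 113.1  50.8] ang [96.5  6.  97.   8.8]
plateB mean [437.6 -18.3] edges [116.7  47.5 117.1  49.4] ang [ 75.1 165.9  76.  165.4]
foot mean [435.7 -12. ] edges [69.8 40.7 69.3 39.9] ang [ 83.6 172.   82.9 172.8]
dish mean [435.3 -15.9] edges [66.  65.4 65.5 65.9] ang [ 37.4 126.7  37.9 127.2]
tray mean [629.5   5.8] edges [95.6 71.8 97.  71.5] ang [99.8 11.  99.7  9.9]
gear mean [628.6  -1.3] edges [0.] ang [0.]
board mean [504.3 243.9] edges [ 62.5 134.5  61.8 134.2] ang [94.8  5.1 94.5  5.4]
cork mean [ 488.3 -247.8] edges [89.5 89.2 88.2 88.5] ang [ 72.8 162.6  72.4 163.4]
tcp [ 303.7 -602.7  253. ] jawyaw -63.3 q7 -0.08 z-axis [-0.     0.001 -1.   ] t 0.3 F [-0.   0.2  0.4] w 0.997
 shift mm [ 308.  -486.1    3.3]
```

```bash
python3 -c "
from h import *
plan([.436,-.012,.22],83)"
```

```text
tcp [ 303.7 -602.7  253. ] jawyaw -63.3 q7 -0.08 z-axis [-0.     0.001 -1.   ] t 0.3 F [-0.   0.2  0.4] w 0.997
 shift mm [ 384.  -467.9   33.2] turn rad [-0.001  0.     0.589] (33.7 deg); shift AFTER turn [  59.3 -602.4   33. ]
```

drive_tool:
  series: [1,0,0,0,0,0,0.147,1,0,0,0,0,0,0.147,1,0,0,0,0,0,0.147,1,0,0,0,0,0,0.147,1,6,-55,3,0,0,0,1,6,-55,3,0,0,0,1,6,-55,3,0,0,0,1,6,-55,3,0,0,0,1,6,-55,3,0,0,0,1,6,-55,3,0,0,0,1,6,-55,3,0,0,0,1,6,-55,3,0,0,0]
  force: 40

```text
t: 1.8
eef_pos: [0.4049, -0.1702, 0.2295]
tool_rot: [0.0, 0.998, -0.061, 0.001]
contact_force: [0.4, 0.5, 0.4]
gripper_width: 1.001
```

drive_tool:
  series: [1,6,-54,3,0,0,0,1,6,-54,3,0,0,0,1,0,-54,3,0,0,0,1,0,0,0,0,0,0,1,0,0,0,0,0,0]

```text
t: 2.42
eef_pos: [0.436, -0.013, 0.2203]
tool_rot: [0.0, 0.998, -0.061, -0.0]
contact_force: [-0.9, -0.6, -0.1]
gripper_width: 0.998
```

```bash
python3 -c "
from h import *
plan([.436,-.012,.22],83)
c=cam('wrist','w1')"
```

```text
tcp [436.  -13.  220.3] jawyaw -96.9 q7 -1.85 z-axis [-0. -0. -1.] t 2.4 F [-0.9 -0.6 -0.1] w 0.998
 shift mm [-0.2 -1.   0.3] turn rad [0.    0.    0.001] (0.1 deg); shift AFTER turn [-0.2 -1.   0.3]
```

View pics/w1.png

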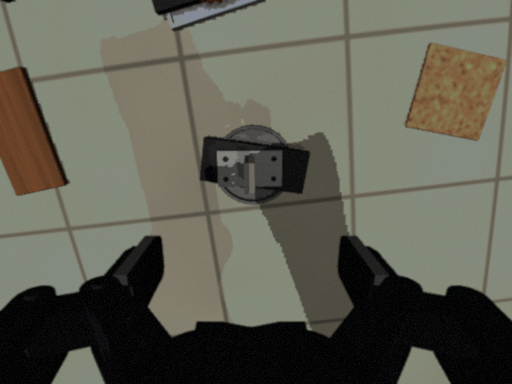

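The wrist view shows the bracket foot centred near (249,169), with holes at (225,159), (274,159), (225,179) and (274,179). Its tab runs vertically at (251,175), with the plate corners and dish around it.

Run:
```python
from h import *
c=cam('wrist')
def q(name,pts,z):
    W=ray(c,np.array(pts,float),z)[:,:2]*1000;e=np.roll(W,-1,0)-W
    print(name,'mean',np.round(W.mean(0),1),'edges',np.round(np.hypot(*e.T),1),'ang',np.round(np.degrees(np.arctan2(e[:,1],e[:,0]))%180,1))
q('holes',[(225,159),(274,159),(274,179),(225,179)],.028)
q('foot',[(218,151),(281,150),(282,188),(219,186)],.028)
q('plate',[(203,137),(309,151),(303,192),(201,180)],.024)
q('dish',[(252,125),(290,163),(252,202),(214,163)],.012)
q('cork',[(431,43),(504,61),(481,139),(406,124)],.005)
cv2.imwrite('pics/w1c.png',cv2.resize(c['pixels'][115:210,185:325],None,fx=5.5,fy=5.5,interpolation=cv2.INTER_CUBIC))
print(proj(c,[[.4357,-.0120,.072],[.4357,-.012,.028]]))
```

```text
holes mean [438.1 -13.3] edges [52.5 22.1 53.5 22.1] ang [ 82.9 174.1  82.9 171.6]
foot mean [438.1 -13.9] edges [67.  42.  69.3 38.6] ang [ 83.8 176.   81.  172.8]
plate mean [440.6 -18.9] edges [114.6  46.3 114.5  47.4] ang [ 75.4 167.6  75.9 167.8]
dish mean [440.3 -16.4] edges [60.2 63.2 63.3 60.1] ang [ 38.5 130.1  35.7 127.4]
cork mean [ 490.5 -249.3] edges [85.7 84.9 92.2 85.9] ang [ 72.  166.7  72.8 162.3]
[[248.32501819 181.48202017]
 [248.59153176 171.36785142]]
```

View pics/w1c.png

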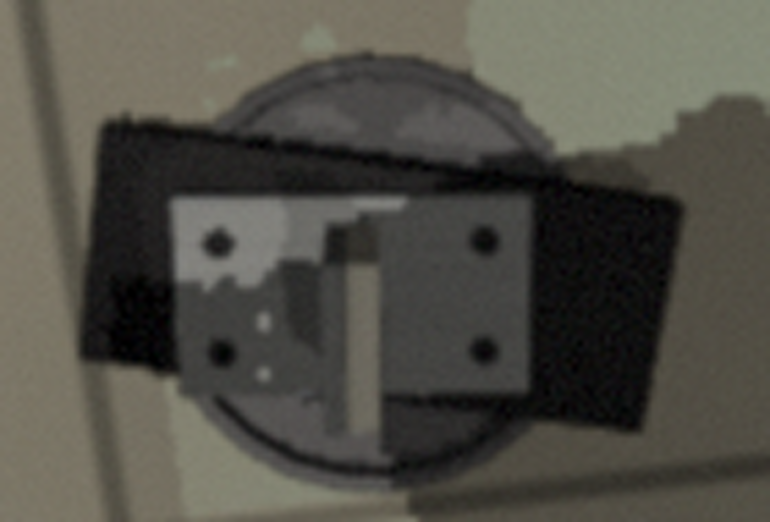

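drive_tool:
  series: [1,1.5,0,50,0,0,0,1,0,0,50,0,0,0,1,0,0,35,0,0,0,1,0,0,15,0,0,0,-1,0,0,0,0,0,0,-1,0,0,0,0,0,0,-1,0,0,0,0,0,0,-1,0,0,0,0,0,0,-1,0,0,0,0,0,0,-1,0,0,0,0,0,0,-1,0,0,0,0,0,0,-1,0,0,0,0,0,0]
  force: 50

```text
t: 4.03
eef_pos: [0.4382, -0.0127, 0.0712]
tool_rot: [0.0, 0.998, -0.061, 0.001]
contact_force: [-1.0, -0.4, 6.6]
gripper_width: 0.107
```

Run:
```python
from h import *
plan([.489,-.2485,.19],72.5+90)
c=cam('wrist'); t=cam('top')
a=cv2.resize(c['pixels'],(512,384)); b=cv2.resize(t['pixels'][200:300,190:320],(499,384))
cv2.imwrite('pics/g1.png',cv2.resize(np.hstack([a,b]),(800,304)))
```

```text
tcp [438.2 -12.7  71.2] jawyaw -96.9 q7 -1.95 z-axis [ 0.001 -0.    -1.   ] t 4.0 F [-1.  -0.4  6.6] w 0.107
 shift mm [  79.1  228.  -118.7] turn rad [ 1.000e-03 -1.000e-03 -1.387e+00] (-79.4 deg); shift AFTER turn [-209.6  119.4 -118.8]
```

View pics/g1.png

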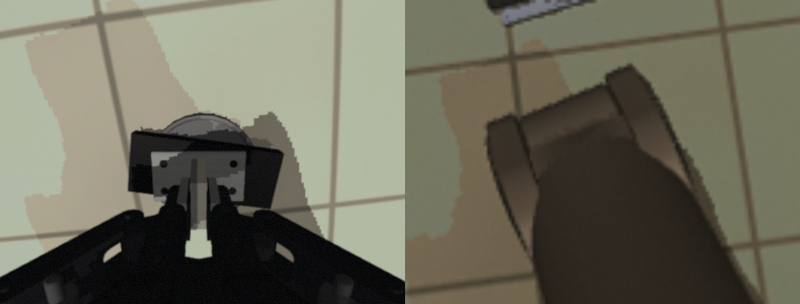

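drive_tool:
  series: [-1,0,0,-10,0,0,0,-1,0,0,-35,0,0,0,-1,0,0,-35,0,0,0.09,-1,0,0,0,0,0,0.095,-1,24,42,0,0,0,0,-1,24,42,0,0,0,0,-1,24,42,0,0,0,0,-1,24,42,0,0,0,0,-1,24,41.5,0,0,0,0,-1,0,0,0,0,0,0,-1,0,0,0,0,0,0]

```text
t: 5.5
eef_pos: [0.4886, -0.2478, 0.1504]
tool_rot: [-0.0, 0.988, -0.152, -0.0]
contact_force: [0.1, 0.3, -0.4]
gripper_width: 0.11
```

Run:
```python
from h import *
plan([.4894,-.2485,.053],72.5)
c=cam('wrist','w2'); t=cam('side')
print(proj(c,[[.4894,-.2485,.005]]))
cv2.imwrite('pics/g2.png',np.hstack([c['pixels'],cv2.resize(t['pixels'][90:260,230:385],(350,384))])[:, :800])
```

```text
tcp [ 488.6 -247.8  150.4] jawyaw -107.5 q7 -1.56 z-axis [-0.     0.001 -1.   ] t 5.5 F [ 0.1  0.3 -0.4] w 0.110
 shift mm [ 1.   0.4 97.4] turn rad [-0.001  0.001 -0.001] (-0.0 deg); shift AFTER turn [ 1.   0.4 97.4]
[[250.55073272 180.73710593]]
```

View pics/g2.png

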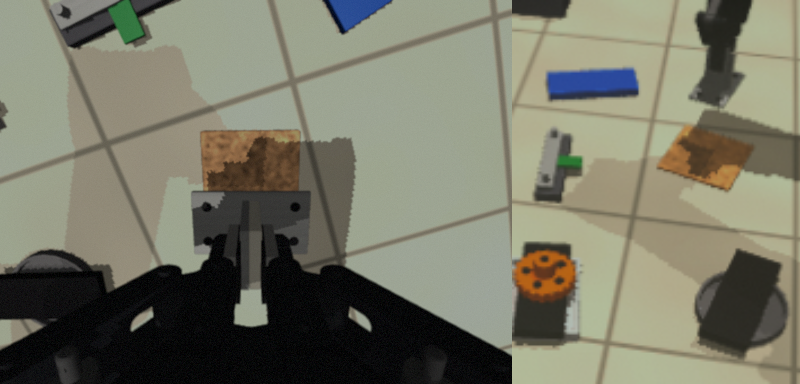

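The bracket is held square in the jaws, its foot at (251,222) directly above the cork at (250,180). The dish now carries only its plate.

drive_tool:
  series: [-1,1,0,45,0,0,0,-1,0,0,40,0,0,0,-1,0,0,9,0,0,0,-1,0,0,2.5,0,0,0,-1,0,0,0.5,0,0,0,-1,0,0,0,0,0,0]

```text
t: 6.35
eef_pos: [0.4907, -0.2492, 0.0546]
tool_rot: [0.0, 0.988, -0.153, 0.001]
contact_force: [-0.2, 0.4, -1.0]
gripper_width: 0.107
```

drive_tool:
  series: [0,0,0,0,0,0,0,0,0,0,0,0,0,0,0,0,0,0,0,0,0,0,0,0,0,0,0,0,0,0,0,-40,0,0,0,0,0,0,-50,0,0,0,0,0,0,-50,0,0,0]

```text
t: 7.22
eef_pos: [0.4895, -0.2488, 0.1946]
tool_rot: [-0.0, 0.988, -0.153, -0.0]
contact_force: [0.4, -0.4, -0.3]
gripper_width: 0.5
```

Run:
```python
from h import *
plan([.439,-.018,.16],166)
```

```text
tcp [ 489.5 -248.8  194.6] jawyaw -107.5 q7 -1.55 z-axis [-0.001  0.    -1.   ] t 7.2 F [ 0.4 -0.4 -0.3] w 0.500
 shift mm [-117.7 -204.8   34.7] turn rad [0.000e+00 1.000e-03 1.509e+00] (86.5 deg); shift AFTER turn [-211.7  104.9   34.6]
```

drive_tool:
  series: [1,0,0,0,0,0,-0.163,1,0,0,0,0,0,-0.163,1,0,0,0,0,0,-0.163,1,0,0,0,0,0,-0.163,1,0,0,0,0,0,-0.163,1,0,0,0,0,0,-0.163,1,0,0,0,0,0,-0.163,1,0,0,0,0,0,-0.163,1,0,0,0,0,0,-0.163,1,0,0,0,0,0,-0.163]

```text
t: 8.48
eef_pos: [0.4897, -0.2489, 0.1932]
tool_rot: [-0.0, 0.787, 0.617, -0.0]
contact_force: [-0.7, 0.4, 0.2]
gripper_width: 1.0
```

drive_tool:
  series: [1,42,-21,0,0,0,0,1,42,-21,0,0,0,0,1,42,-21,0,0,0,0,1,42,-21,0,0,0,0,1,42.5,-21.5,0,0,0,0,1,0,0,0,0,0,0,1,0,0,0,0,0,0]

```text
t: 9.35
eef_pos: [0.4391, -0.0196, 0.1933]
tool_rot: [0.0, 0.789, 0.615, -0.0]
contact_force: [0.0, 0.3, 0.4]
gripper_width: 1.003
```

Run:
```python
from h import *
plan([.439,-.0185,.04],165.7)
c=cam('wrist','w3'); t=cam('top','t3')
P=proj(c,[[.439,-.0185,.024]])[0];print(P)
a,b=int(P[0]),int(P[1]); y0,x0=max(0,b-60),a-75
print(x0,y0)
A=cv2.resize(c['pixels'][y0:y0+120,x0:x0+150],(500,400),interpolation=cv2.INTER_CUBIC)
B=cv2.resize(t['pixels'][205:261,315:375],(300,280),interpolation=cv2.INTER_CUBIC); B=np.vstack([B,np.zeros((120,300,3),np.uint8)])
cv2.imwrite('pics/g3.png',np.hstack([A,B]))
```

```text
tcp [439.1 -19.6 193.3] jawyaw -14.2 q7 -0.49 z-axis [ 0. -0. -1.] t 9.3 F [0.  0.3 0.4] w 1.003
 shift mm [  1.1  -0.4 153.3] turn rad [0.    0.    0.002] (0.1 deg); shift AFTER turn [  1.   -0.4 153.3]
[250.41690526 174.63014859]
175 114
```

View pics/g3.png

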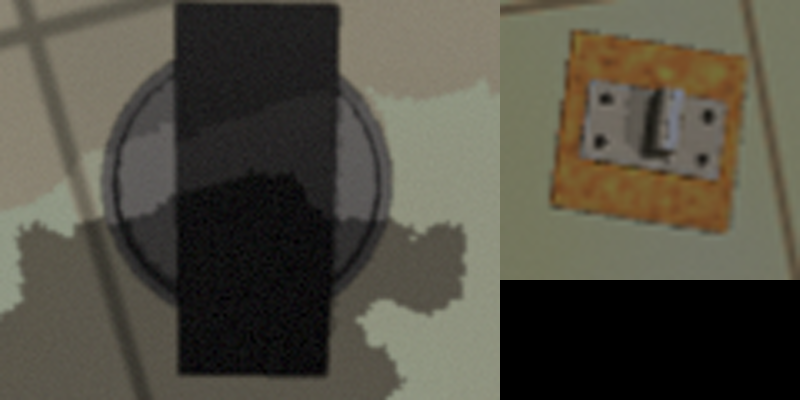

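The plate is squarely under the tool (crop corners 175,4 to 328,377) with its long axis along the tool's x. The bracket stands well on the cork.

Run:
```python
from h import *
c=cam('wrist')
def q(name,pts,z):
    W=ray(c,np.array(pts,float)/3.3333+np.array([175,114]),z)[:,:2]*1000;e=np.roll(W,-1,0)-W
    print(name,'mean',np.round(W.mean(0),1),'edges',np.round(np.hypot(*e.T),1),'ang',np.round(np.degrees(np.arctan2(e[:,1],e[:,0]))%180,1))
q('plate',[(175,3),(339,5),(329,378),(178,376)],.024)
W=ray(c,np.array([(103,180),(112,140),(147,85),(391,180),(368,105),(123,255),(373,250)])/3.3333+np.array([175,114]),.012)[:,:2]*1000
A=np.c_[2*W,np.ones(len(W))];s=np.linalg.lstsq(A,(W**2).sum(1),rcond=None)[0];print('dish',s[:2],np.sqrt(s[2]+s[0]**2+s[1]**2))
```

```text
plate mean [440.3 -18.8] edges [ 47.  115.3  48.  115.2] ang [165.   75.4 164.8  74.9]
dish [438.21809227 -17.5652196 ] 44.98337236471471
```

drive_tool:
  series: [0.4,1,1,50,0,0,0.012,0.4,0,0,50,0,0,0,0.4,0,0,40,0,0,0,0.4,0,0,13,0,0,0,0.4,0,0,0,0,0,0,0.4,0,0,0,0,0,0]
  force: 30

```text
t: 10.25
eef_pos: [0.4414, -0.0184, 0.0416]
tool_rot: [0.001, 0.793, 0.61, 0.001]
contact_force: [-0.3, 0.7, 1.2]
gripper_width: 0.7
```

Run:
```python
from h import *
plan([.440,-.0187,.037],165.1)
c=cam('wrist','w4'); t=cam('side','s4')
cv2.imwrite('pics/g4.png',np.hstack([cv2.resize(c['pixels'],(400,300)),cv2.resize(t['pixels'][170:270,270:400],(390,300),interpolation=cv2.INTER_CUBIC)]))
```

```text
tcp [441.4 -18.4  41.6] jawyaw -14.9 q7 -0.74 z-axis [ 0.002 -0.    -1.   ] t 10.2 F [-0.3  0.7  1.2] w 0.700
 shift mm [-0.6 -1.3  4.6] turn rad [ 0.002 -0.     0.001] (0.0 deg); shift AFTER turn [-0.6 -1.3  4.6]
```

View pics/g4.png

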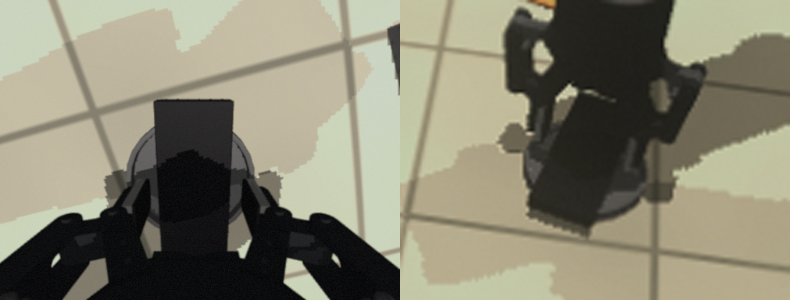

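The open jaws straddle the plate's middle over the dish, with no contact.

drive_tool:
  series: [0.4,0,0,2.5,0,0,0,0.4,0,0,0,0,0,0,-1,0,0,0,0,0,0,-1,0,0,0,0,0,0,-1,0,0,0,0,0,0,-1,0,0,0,0,0,0,-1,0,0,0,0,0,0]

```text
t: 11.22
eef_pos: [0.4403, -0.0183, 0.0382]
tool_rot: [0.0, 0.792, 0.61, -0.0]
contact_force: [-1.4, -0.2, 6.9]
gripper_width: 0.548
```

drive_tool:
  series: [-1,0,0,-5,0,0,0,-1,0,0,-10,0,0,0,-1,0,0,-25,0,0,0,-1,0,0,-40,0,0,0,-1,0,0,-40,0,0,0,-1,0,0,0,0,0,0]

```text
t: 11.98
eef_pos: [0.4422, -0.0182, 0.1609]
tool_rot: [0.002, 0.793, 0.61, 0.002]
contact_force: [0.9, -1.5, -1.8]
gripper_width: 0.546
```

Run:
```python
from h import *
plan([.5048,.2445,.16],5)
c=cam('wrist','w5'); t=cam('side','s5')
cv2.imwrite('pics/g5.png',np.hstack([cv2.resize(c['pixels'],(400,300)),cv2.resize(t['pixels'][120:270,270:400],(390,300),interpolation=cv2.INTER_CUBIC)]))
```

```text
tcp [442.2 -18.2 160.9] jawyaw -14.9 q7 -0.56 z-axis [ 0.006 -0.001 -1.   ] t 12.0 F [ 0.9 -1.5 -1.8] w 0.546
 shift mm [269.9  -6.9   1.1] turn rad [ 0.006  0.    -0.347] (-19.9 deg); shift AFTER turn [256.2  85.2   0.9]
```

View pics/g5.png

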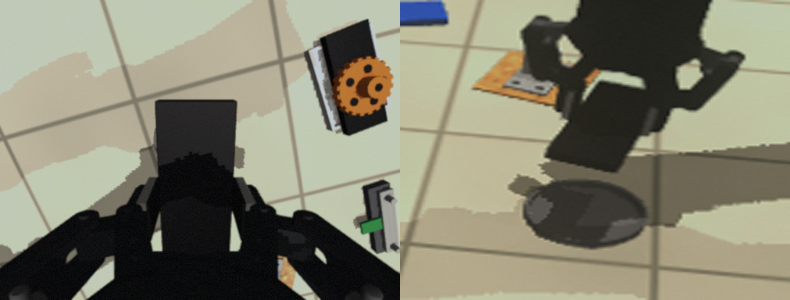

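Plate lifted level and squarely held; the dish at (585,213) is empty. Next: turn and carry it to the board.

drive_tool:
  series: [-1,0,0,0,0,0,-0.115,-1,0,0,0,0,0,-0.115,-1,0,0,0,0,0,-0.115,-1,43,14,0,0,0,0,-1,43,14,0,0,0,0,-1,43,14,0,0,0,0,-1,43,14,0,0,0,0,-1,43,14,0,0,0,0,-1,41,15,0,0,0,0,-1,0,0,0,0,0,0,-1,0,0,0,0,0,0]

```text
t: 13.45
eef_pos: [0.5019, 0.2432, 0.1563]
tool_rot: [-0.0, 0.676, 0.737, -0.002]
contact_force: [-0.2, -1.0, -0.4]
gripper_width: 0.551
```

Run:
```python
from h import *
plan([.5048,.2445,.049],4.9)
for n,z in (('wrist',.01),('side',.01)):
    c=cam(n); hsv=cv2.cvtColor(c['pixels'],cv2.COLOR_BGR2HSV)
    m=((hsv[...,0]<15)&(hsv[...,1]>130)).astype(np.uint8)*255
    if n=='side': m[:290]=0
    ct=max(cv2.findContours(m,0,1)[0],key=cv2.contourArea)
    print(n,cv2.boundingRect(ct),cv2.contourArea(ct)); W=ray(c,ct.reshape(-1,2),z)[:,:2]*1000
    print(cv2.minAreaRect(W.astype(np.float32)), W.max(0),W.min(0), W[W[:,1].argmax()])
    if n=='wrist': cv2.imwrite('pics/g6.png',c['pixels'])
```

```text
tcp [501.9 243.2 156.3] jawyaw 4.9 q7 -0.79 z-axis [-0.003 -0.002 -1.   ] t 13.4 F [-0.2 -1.  -0.4] w 0.551
 shift mm [  1.2   3.3 107.2] turn rad [-0.003  0.001  0.001] (0.0 deg); shift AFTER turn [  1.    3.  107.3]
wrist (299, 146, 31, 66) 1648.5
((559.7457275390625, 249.95352172851562), (25.2345027923584, 62.40855407714844), 4.911554336547852) [574.59388643 281.36431148] [544.69729987 218.70633498] [560.81079225 281.36431148]
side (246, 310, 77, 39) 1886.0
((507.1124267578125, 247.08181762695312), (133.52662658691406, 65.56315612792969), 4.657615661621094) [575.53108402 284.08628595] [438.30068632 209.73442092] [568.33414093 284.08628595]
```

View pics/g6.png

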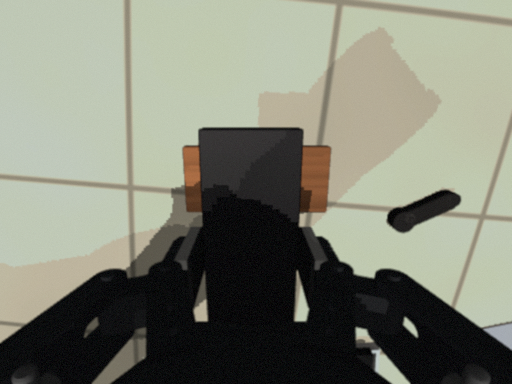

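The board's long side runs along world x (ang 4.9°), across the plate as held: the plate still has to turn 90° before lowering.

drive_tool:
  series: [-1,0,0,0,0,0,-0.157,-1,0,0,0,0,0,-0.157,-1,0,0,0,0,0,-0.157,-1,0,0,0,0,0,-0.157,-1,0,0,0,0,0,-0.157,-1,0,0,0,0,0,-0.157,-1,0,0,0,0,0,-0.157,-1,0,0,0,0,0,-0.157,-1,0,0,0,0,0,-0.157,-1,0,0,0,0,0,-0.157,-1,0,0,0,0,0,0]

```text
t: 14.92
eef_pos: [0.503, 0.2425, 0.1573]
tool_rot: [-0.0, -0.041, 0.999, -0.0]
contact_force: [-0.3, 0.2, -0.2]
gripper_width: 0.547
```

Run:
```python
from h import *
plan([.5055,.2455,.0372],94.9)
c=cam('wrist'); hsv=cv2.cvtColor(c['pixels'],cv2.COLOR_BGR2HSV)
m=((hsv[...,0]<15)&(hsv[...,1]>130)).astype(np.uint8)*255
for ct in cv2.findContours(m,0,1)[0]:
    if cv2.contourArea(ct)>50: print(cv2.boundingRect(ct),cv2.minAreaRect((ray(c,ct.reshape(-1,2),.01)[:,:2]*1000).astype(np.float32)))
```

```text
tcp [503.  242.5 157.3] jawyaw 94.7 q7 0.58 z-axis [-0.001 -0.001 -1.   ] t 14.9 F [-0.3  0.2 -0.2] w 0.547
 shift mm [ -2.9   2.8 120.1] turn rad [-0.001 -0.001 -0.004] (-0.2 deg); shift AFTER turn [ -2.8   2.7 120.1]
(0, 292, 17, 24) ((663.3951416015625, -11.890100479125977), (17.803083419799805, 30.858409881591797), 80.17594146728516)
(0, 265, 33, 55) ((646.4940795898438, 2.520313262939453), (68.07220458984375, 31.025541305541992), 3.1671924591064453)
(218, 112, 70, 17) ((446.1540222167969, 239.20191955566406), (13.888527870178223, 61.55351257324219), 4.661497116088867)
```

drive_tool:
  series: [-1,-3,2.5,45,0,0,0,-1,0,0,45,0,0,0,-1,0,0,20,0,0,0,-1,0,0,7,0,0,0,-1,0,0,2,0,0,0,-1,0,0,0,0,0,0,-1,0,0,0,0,0,0]

```text
t: 15.85
eef_pos: [0.5063, 0.2472, 0.0398]
tool_rot: [0.001, -0.042, 0.999, 0.0]
contact_force: [-0.1, 0.3, -0.7]
gripper_width: 0.549
```

Run:
```python
from h import *
plan([.5056,.2452,.0372],94.9)
```

```text
tcp [506.3 247.2  39.8] jawyaw 94.9 q7 0.44 z-axis [ 0.002  0.001 -1.   ] t 15.8 F [-0.1  0.3 -0.7] w 0.549
 shift mm [ 0.9 -1.9  2.6] turn rad [ 0.001  0.002 -0.001] (-0.0 deg); shift AFTER turn [ 0.9 -1.9  2.6]
```

drive_tool:
  series: [-1,0,-1,2,0,0,0,-1,0,0,0.5,0,0,0,-1,0,0,0,0,0,0]

```text
t: 16.23
eef_pos: [0.5058, 0.2457, 0.0363]
tool_rot: [0.0, -0.043, 0.999, -0.0]
contact_force: [0.1, -0.4, -0.8]
gripper_width: 0.546
```

drive_tool:
  series: [0.4,0,0,0,0,0,0,0.4,0,0,0,0,0,0,0.4,0,0,0,0,0,0,0.4,0,0,-20,0,0,0,0.4,0,0,-40,0,0,0,0.4,0,0,-50,0,0,0,1,0,0,-50,0,0,0,1,0,0,0,0,0,0]

```text
t: 17.23
eef_pos: [0.5074, 0.248, 0.2016]
tool_rot: [0.004, -0.043, 0.999, 0.002]
contact_force: [0.3, -0.2, -0.1]
gripper_width: 0.997
```

Run:
```python
from h import *
plan([.6288,-.0015,.15],None)
c=cam('wrist'); g=cv2.cvtColor(c['pixels'],cv2.COLOR_BGR2GRAY)
P=proj(c,[[.5056,.2452,.022]])[0].round().astype(int);print(P,g.shape)
x0,y0=P[0]-90,P[1]-75
print(x0,y0);cv2.imwrite('pics/g7.png',cv2.resize(c['pixels'][max(y0,0):y0+150,x0:x0+180],None,fx=4,fy=4,interpolation=cv2.INTER_CUBIC))
```

```text
tcp [507.4 248.  201.6] jawyaw 94.9 q7 0.62 z-axis [ 0.007  0.004 -1.   ] t 17.2 F [ 0.3 -0.2 -0.1] w 0.997
 shift mm [ -99.2 -259.1   51.6]
[248 171] (384, 512)
158 96
```

View pics/g7.png

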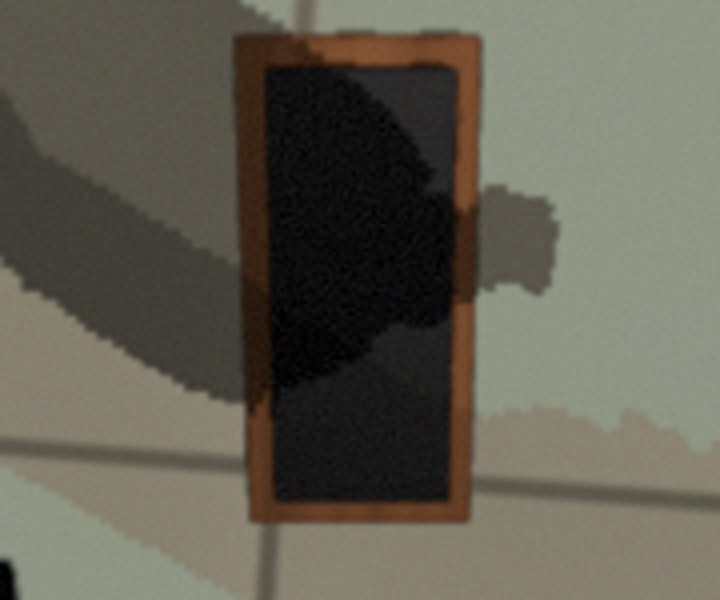

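The plate lies centred and square on the board (crop corners 265,67 to 450,500). Next: the gear.

drive_tool:
  series: [1,-20,-52,0,0,0,0,1,-20,-52,0,0,0,0,1,-20,-52,0,0,0,0,1,-20,-52,0,0,0,0,1,-19,-51,0,0,0,0,1,0,0,0,0,0,0,1,0,0,0,0,0,0]

```text
t: 18.15
eef_pos: [0.6256, -0.0032, 0.1956]
tool_rot: [-0.001, -0.043, 0.999, 0.0]
contact_force: [-0.0, 1.4, -0.2]
gripper_width: 0.999
```

```bash
cat >> h.py <<'E'
def orange(c,z,near,rad=40,show=True):
    hsv=cv2.cvtColor(c['pixels'],cv2.COLOR_BGR2HSV)
    m=((hsv[...,0]>7)&(hsv[...,0]<22)&(hsv[...,1]>150)).astype(np.uint8)*255
    p=proj(c,[[*near,z]])[0].astype(int); k=np.zeros_like(m);cv2.circle(k,tuple(int(v) for v in p),rad,255,-1);m&=k
    m=cv2.morphologyEx(m,cv2.MORPH_CLOSE,np.ones((5,5)))
    ct=max(cv2.findContours(m,0,1)[0],key=cv2.contourArea)
    W=ray(c,ct.reshape(-1,2),z)[:,:2]*1000
    print('orange',cv2.minEnclosingCircle(W.astype(np.float32)),'bbox',W.min(0),W.max(0))
E
python3 - <<'E'
from h import *
plan([.6288,-.0015,.06],None)
c=cam('wrist','w8');orange(c,.036,(.629,-.001),60); t=cam('top'); orange(t,.036,(.629,-.001),22)
s=cam('side'); orange(s,.036,(.629,-.001),30)
P=proj(c,[[.6288,-.0015,.036]])[0].round().astype(int);print(P)
x0,y0=P[0]-90,max(P[1]-75,0);print(x0,y0)
cv2.imwrite('pics/g8.png',cv2.resize(c['pixels'][y0:y0+150,x0:x0+180],None,fx=4,fy=4,interpolation=cv2.INTER_CUBIC))
E
```

```text
tcp [625.6  -3.2 195.6] jawyaw 94.9 q7 1.09 z-axis [-0.002  0.001 -1.   ] t 18.1 F [-0.   1.4 -0.2] w 0.999
 shift mm [ -3.6   1.2 135.6]
orange ((629.877197265625, -1.1871541738510132), 33.01020431518555) bbox [601.79188429 -32.65095308] [661.51426497  29.12507195]
orange ((630.4242553710938, 0.12300554662942886), 30.67154884338379) bbox [601.44910698 -22.27438028] [653.55660807  30.76847029]
orange ((633.3557739257812, 5.1316633224487305), 33.67095184326172) bbox [603.16527741 -28.1509838 ] [662.485767    37.73908259]
[252 182]
162 107
```

View pics/g8.png

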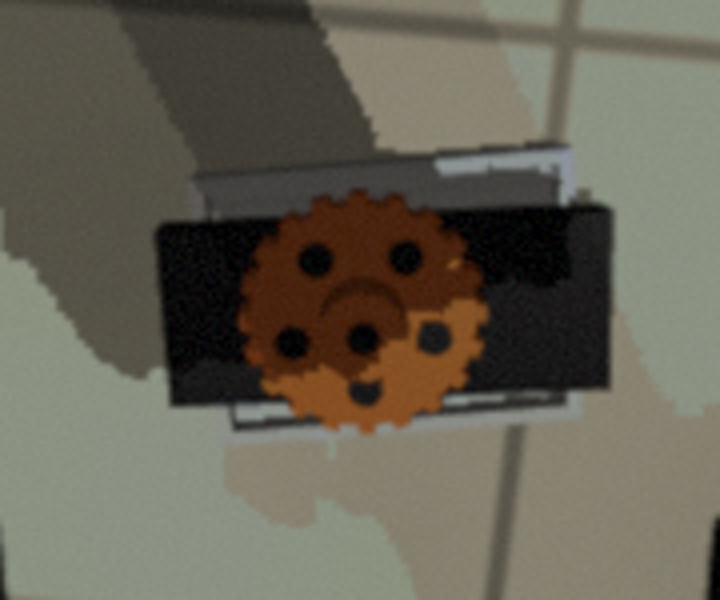

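The gear shows at crop (364,310), hub bore at (364,340), plate corners (157,225) to (170,405). The tray rim is visible on both long sides.

Run:
```python
from h import *
c=cam('wrist')
def q(name,pts,z):
    W=ray(c,np.array(pts,float)/4+np.array([162,107]),z)[:,:2]*1000;e=np.roll(W,-1,0)-W
    print(name,'mean',np.round(W.mean(0),1),'edges',np.round(np.hypot(*e.T),1),'ang',np.round(np.degrees(np.arctan2(e[:,1],e[:,0]))%180,1))
q('hub',[(364,340)],.054); q('disc',[(364,310)],.036)
q('plate',[(157,225),(611,207),(609,387),(170,405)],.024)
q('tray',[(193,177),(574,145),(580,413),(222,438)],.012)
plan([.630,-.0015,.062],None)
```

```text
hub mean [633.7   0.8] edges [0.] ang [0.]
disc mean [631.3   0.8] edges [0.] ang [0.]
plate mean [633.4   6.9] edges [114.2  47.7 115.3  48. ] ang [97.3  7.7 97.5  6.5]
tray mean [633.6   8.7] edges [98.8 73.4 98.7 72.4] ang [99.8  9.2 99.2  9.2]
tcp [625.9  -2.  196.4] jawyaw 95.0 q7 1.09 z-axis [-0.  0. -1.] t 18.4 F [ 0.2  0.6 -0.6] w 0.994
 shift mm [-4.200e+00  1.000e-01  1.344e+02]
```

drive_tool:
  series: [0.2,-5,1.5,45,0,0,0,0.2,0,0,45,0,0,0,0.2,0,0,30,0,0,0,0.2,0,0,11,0,0,0,0.2,0,0,0,0,0,0,0.2,0,0,0,0,0,0]

```text
t: 19.1
eef_pos: [0.6323, -0.0013, 0.0669]
tool_rot: [0.001, -0.043, 0.999, 0.0]
contact_force: [-0.8, 0.9, -0.1]
gripper_width: 0.601
```

drive_tool:
  series: [-1,0,0,0,0,0,0,-1,0,0,0,0,0,0,-1,0,0,0,0,0,0,-1,0,0,0,0,0,0,-1,0,0,0,0,0,0]
  force: 40

```text
t: 19.73
eef_pos: [0.6319, -0.0019, 0.0664]
tool_rot: [0.001, -0.042, 0.999, -0.0]
contact_force: [-2.3, -0.4, 5.2]
gripper_width: 0.227
```

Run:
```python
from h import *
plan([.631,0,.062],None)
orange(cam('wrist'),.036,(.631,0),60)
```

```text
tcp [631.9  -1.9  66.4] jawyaw 94.9 q7 0.99 z-axis [ 0.001 -0.    -1.   ] t 19.7 F [-2.3 -0.4  5.2] w 0.227
 shift mm [0.7 1.9 4.4]
orange ((629.451171875, -1.5657614469528198), 32.69621658325195) bbox [600.11647956 -33.11766871] [662.08458708  28.43285916]
```

drive_tool:
  series: [-1,0,0,-5,0,0,0,-1,0,0,-15,0,0,0,-1,0,0,-35,0,0,0,-1,0,0,-40,0,0,0,-1,0,0,0,0,0,0]

```text
t: 20.4
eef_pos: [0.6334, -0.0009, 0.1647]
tool_rot: [0.003, -0.043, 0.999, 0.0]
contact_force: [0.6, -0.5, -1.6]
gripper_width: 0.237
```

Run:
```python
from h import *
plan([.438,-.017,.16],None)
c=cam('wrist'); p=state()[1]
orange(c,p[2]-.0305,p[:2],90)
s=cam('side');orange(s,p[2]-.0305,p[:2],40)
cv2.imwrite('pics/g9.png',np.hstack([cv2.resize(c['pixels'],(400,300)),cv2.resize(s['pixels'][110:260,200:380],(390,300),interpolation=cv2.INTER_CUBIC)]))
```

```text
tcp [633.4  -0.9 164.7] jawyaw 94.9 q7 1.07 z-axis [ 0.007  0.001 -1.   ] t 20.4 F [ 0.6 -0.5 -1.6] w 0.237
 shift mm [196.1   0.6   3.4]
orange ((632.5404052734375, -1.3413258790969849), 32.70033645629883) bbox [600.4483487  -31.04254905] [664.679838    28.55441142]
orange ((632.786865234375, 6.1445465087890625), 33.05312728881836) bbox [603.03043927 -24.09395954] [662.63443347  37.82603423]
```

drive_tool:
  series: [-1,40,0,0,0,0,0,-1,40,0,0,0,0,0,-1,40,0,0,0,0,0,-1,40,0,0,0,0,0,-1,36,0.5,0,0,0,0,-1,0,0,0,0,0,0,-1,0,0,0,0,0,0]

```text
t: 21.38
eef_pos: [0.4364, -0.0182, 0.1602]
tool_rot: [0.0, -0.042, 0.999, 0.0]
contact_force: [-0.1, -0.6, -0.2]
gripper_width: 0.229
```

Run:
```python
from h import *
plan([.438,-.0167,.0475],None)
c=cam('wrist'); p=state()[1]
orange(c,p[2]-.0305,p[:2],90)
```

```text
tcp [436.4 -18.2 160.2] jawyaw 94.9 q7 1.08 z-axis [ 0.  0. -1.] t 21.4 F [-0.1 -0.6 -0.2] w 0.229
 shift mm [ -1.6   1.4 112.7]
orange ((435.23797607421875, -18.78310203552246), 31.333969116210938) bbox [404.00164632 -48.37388696] [466.48534487  10.85799927]
```

drive_tool:
  series: [-1,-2,1.5,45,0,0,0,-1,0,0,40,0,0,0,-1,0,0,18,0,0,0,-1,0,0,8,0,0,0,-1,0,0,2,0,0,0,-1,0,0,0,0,0,0,-1,0,0,0,0,0,0]

```text
t: 22.3
eef_pos: [0.4384, -0.0165, 0.0479]
tool_rot: [0.001, -0.042, 0.999, -0.0]
contact_force: [-0.7, 0.6, -0.4]
gripper_width: 0.23
```

Run:
```python
from h import *
plan([.438,-.0167,.0475],None)
```

```text
tcp [438.4 -16.5  47.9] jawyaw 94.9 q7 0.84 z-axis [ 0.001 -0.    -1.   ] t 22.3 F [-0.7  0.6 -0.4] w 0.230
 shift mm [ 0.4 -0.2  0.4]
```

drive_tool:
  series: [-1,0,0,1,0,0,0,0,0,0,0,0,0,0,0,0,0,0,0,0,0,0,0,0,0,0,0,0,0,0,0,-15,0,0,0,0,0,0,-40,0,0,0,0,0,0,-50,0,0,0,0,0,0,-40,0,0,0,0,0,0,0,0,0,0]

```text
t: 23.42
eef_pos: [0.4396, -0.0163, 0.1938]
tool_rot: [0.003, -0.042, 0.999, -0.001]
contact_force: [-0.9, 0.1, -0.9]
gripper_width: 0.501
```

drive_tool:
  series: [1,0,0,0,0,0,0.17,1,0,0,0,0,0,0.17,1,0,0,0,0,0,0.17,1,0,0,0,0,0,0.17,1,0,0,0,0,0,0.17,1,0,0,0,0,0,0.17,1,0,0,0,0,0,0.17,1,0,0,0,0,0,0.17,1,0,0,0,0,0,0.17,1,0,0,0,0,0,0]

```text
t: 24.68
eef_pos: [0.4372, -0.0164, 0.1905]
tool_rot: [-0.0, 0.66, 0.751, -0.001]
contact_force: [-0.0, 0.1, -0.1]
gripper_width: 1.003
```

Run:
```python
from h import *
plan([.6315,.0055,.19],7.2)
c=cam('top'); orange(c,.016,(.438,-.017),22); orange(cam('side'),.016,(.438,-.017),35)
```

```text
tcp [437.2 -16.4 190.5] jawyaw 7.3 q7 -0.22 z-axis [-0.002 -0.    -1.   ] t 24.7 F [-0.   0.1 -0.1] w 1.003
 shift mm [ -3.  195.5   0.2] turn rad [-0.002  0.     0.002] (0.1 deg); shift AFTER turn [ -2.6 195.5   0.5]Traceback (most recent call last):
  File "<stdin>", line 3, in <module>
  File "h.py", line 35, in orange
    ct=max(cv2.findContours(m,0,1)[0],key=cv2.contourArea)
ValueError: max() iterable argument is empty
```

drive_tool:
  series: [1,-1,40,0,0,0,0,1,-1,40,0,0,0,0,1,-1,40,0,0,0,0,1,0,40,0,0,0,0,1,0,35.5,0,0,0,0,1,0,0,0,0,0,0,1,0,0,0,0,0,0]

```text
t: 25.6
eef_pos: [0.6311, 0.0052, 0.1905]
tool_rot: [-0.001, 0.66, 0.751, -0.001]
contact_force: [-0.6, 0.2, -0.8]
gripper_width: 0.996
```

```bash
cat >> h.py <<'E'
def dark(c,z,near,half=75,thr=60):
    """dark plate: mask, contour, rays to z, rect in mm; long-axis angle"""
    g=cv2.GaussianBlur(c['pixels'],(3,3),0).max(2); p=proj(c,[[*near,z]])[0].astype(int)
    m=(g<thr).astype(np.uint8)*255; k=np.zeros_like(m); k[max(0,p[1]-half):p[1]+half,max(0,p[0]-half):p[0]+half]=255; m&=k
    m=cv2.morphologyEx(m,cv2.MORPH_OPEN,np.ones((7,7)))
    n,l=cv2.connectedComponents(m); m=(l==l[p[1],p[0]]).astype(np.uint8)*255
    ct=max(cv2.findContours(m,0,1)[0],key=cv2.contourArea); W=ray(c,ct.reshape(-1,2),z)[:,:2]*1000
    (a,b),s,an=cv2.minAreaRect(W.astype(np.float32)); an=an if s[0]>s[1] else an+90
    print('plate c',round(a,1),round(b,1),'size',np.round(s,1),'long ang',round(an%180,1))
E
python3 - <<'E'
from h import *
plan([.6315,.0055,.04],7.2)
c=cam('wrist','w10')
for t in (45,60,75): dark(c,.024,(.6315,.0055),90,t)
c=cam('top')
for t in (45,60,75): dark(c,.022,(.5055,.245),40,t)
orange(c,.016,(.438,-.017),22); orange(cam('side'),.016,(.438,-.017),35)
E
```

```text
tcp [631.1   5.2 190.5] jawyaw 7.3 q7 -0.32 z-axis [-0.002 -0.    -1.   ] t 25.6 F [-0.6  0.2 -0.8] w 0.996
 shift mm [  0.2   0.7 150.5] turn rad [-0.002 -0.     0.002] (0.1 deg); shift AFTER turn [  0.3   0.4 150.5]
plate c 633.6 5.2 size [ 47.8 112.8] long ang 97.3
plate c 632.7 5.0 size [ 48.3 115.8] long ang 98.6
plate c 598.4 0.6 size [120.8 114.9] long ang 7.3
plate c 503.2 243.9 size [111.6  46.4] long ang 5.1
plate c 502.9 244.2 size [115.5  50.1] long ang 4.3
plate c 503.0 243.9 size [116.9  51.4] long ang 4.9
orange ((437.4872741699219, -15.939018249511719), 30.02897071838379) bbox [407.68095552 -45.33674355] [467.30618545  13.89906027]
orange ((440.46771240234375, -11.79359245300293), 34.20451354980469) bbox [409.25587204 -45.61784937] [469.57847398  21.87669201]
```

drive_tool:
  series: [0.4,0,1,50,0,0,0,0.4,0,0,50,0,0,0,0.4,0,0,40,0,0,0,0.4,0,0,9,0,0,0,0.4,0,0,2,0,0,0,0.4,0,0,0,0,0,0]
  force: 30

```text
t: 26.5
eef_pos: [0.6343, 0.0055, 0.0422]
tool_rot: [0.001, 0.661, 0.75, 0.001]
contact_force: [0.3, -0.5, -0.2]
gripper_width: 0.697
```

drive_tool:
  series: [0.4,0,0,0,0,0,0,-1,0,0,0,0,0,0,-1,0,0,0,0,0,0,-1,0,0,0,0,0,0,-1,0,0,0,0,0,0,-1,0,0,0,0,0,0]

```text
t: 27.25
eef_pos: [0.6339, 0.0054, 0.0417]
tool_rot: [0.001, 0.661, 0.75, 0.0]
contact_force: [-2.5, -0.9, 7.1]
gripper_width: 0.543
```

drive_tool:
  series: [0.4,0,0,0,0,0,0,0.4,0,0,1.5,0,0,0,0.4,0,0,1.5,0,0,0,0.4,0,0,0,0,0,0,-1,0,0,0,0,0,0,-1,0,0,0,0,0,0,-1,0,0,0,0,0,0,-1,0,0,0,0,0,0,-1,0,0,0,0,0,0]

```text
t: 28.38
eef_pos: [0.6332, 0.0054, 0.0374]
tool_rot: [0.0, 0.661, 0.75, 0.0]
contact_force: [-1.1, -0.1, 3.0]
gripper_width: 0.55
```

drive_tool:
  series: [-1,0,0,-5,0,0,0,-1,0,0,-10,0,0,0,-1,0,0,-25,0,0,0,-1,0,0,-40,0,0,0,-1,0,0,-50,0,0,0,-1,0,0,0,0,0,0]

```text
t: 29.12
eef_pos: [0.6359, 0.0062, 0.1724]
tool_rot: [0.003, 0.661, 0.75, 0.003]
contact_force: [1.1, 1.1, -1.2]
gripper_width: 0.553
```

Run:
```python
from h import *
plan([.5055,.245,.16],94.8)
c=cam('wrist','w11'); s=cam('side'); t=cam('top')
cv2.imwrite('pics/g11.png',np.vstack([np.hstack([cv2.resize(c['pixels'],(400,300)),cv2.resize(s['pixels'][110:260,200:380],(390,300),interpolation=cv2.INTER_CUBIC)]),np.hstack([cv2.resize(t['pixels'][150:290,120:260],(300,300)),cv2.resize(t['pixels'][200:300,200:380],(490,300))])]))
```

```text
tcp [635.9   6.2 172.4] jawyaw 7.2 q7 -0.34 z-axis [ 0.009  0.001 -1.   ] t 29.1 F [ 1.1  1.1 -1.2] w 0.553
 shift mm [253.3 -99.5  11.5] turn rad [ 0.006  0.007 -1.529] (-87.6 deg); shift AFTER turn [110.  248.9  12.4]
```

View pics/g11.png

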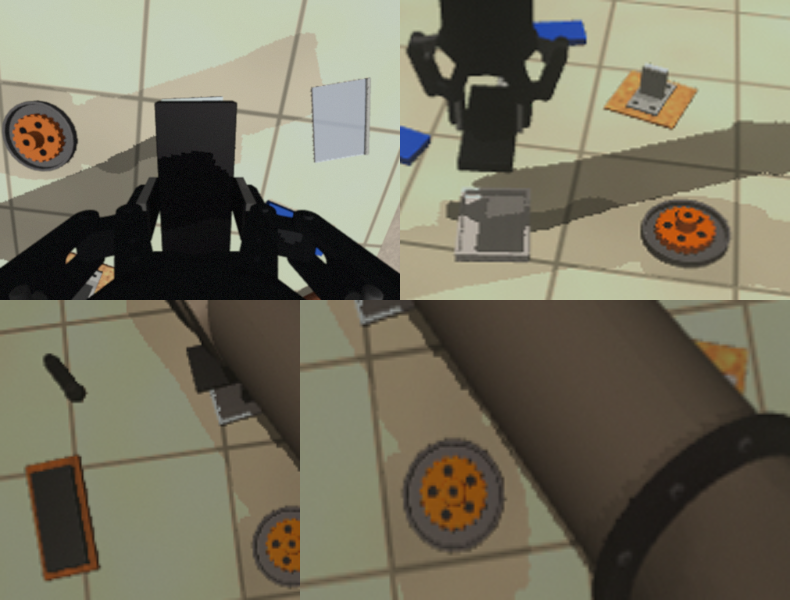

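Gear lies flat in the dish with clearance all round, the tray is empty, plate 2 is held square (front edge at row 101, as with plate 1 at row 100), and bracket and flipper are in place.

drive_tool:
  series: [-1,0,0,0,0,0,-0.153,-1,0,0,0,0,0,-0.153,-1,0,0,0,0,0,-0.153,-1,0,0,0,0,0,-0.153,-1,0,0,0,0,0,-0.153,-1,0,0,0,0,0,-0.153,-1,0,0,0,0,0,-0.153,-1,0,0,0,0,0,-0.153,-1,0,0,0,0,0,-0.153,-1,0,0,0,0,0,-0.153]

```text
t: 30.52
eef_pos: [0.6322, 0.0051, 0.1655]
tool_rot: [-0.001, -0.045, 0.999, 0.0]
contact_force: [1.0, -0.6, -1.6]
gripper_width: 0.545
```

drive_tool:
  series: [-1,18,41,0,0,0,0,-1,18,41,0,0,0,0,-1,18,41,0,0,0,0,-1,18,41,0,0,0,0,-1,18,41,0,0,0,0,-1,18,41,0,0,0,0,-1,0,0,0,0,0,0,-1,0,0,0,0,0,0,-1,0,0,0,0,0,0]

```text
t: 31.65
eef_pos: [0.5052, 0.2397, 0.1665]
tool_rot: [-0.001, -0.041, 0.999, -0.0]
contact_force: [-0.3, -0.6, -0.7]
gripper_width: 0.55
```

Run:
```python
from h import *
plan([.5058,.2457,.0474],94.95)
```

```text
tcp [505.2 239.7 166.5] jawyaw 94.7 q7 0.55 z-axis [-0.001 -0.001 -1.   ] t 31.6 F [-0.3 -0.6 -0.7] w 0.550
 shift mm [ -1.2   6.1 119.1] turn rad [-0.001 -0.001 -0.004] (-0.2 deg); shift AFTER turn [ -1.1   6.  119.1]
```

drive_tool:
  series: [-1,-1,4.5,45,0,0,-0.004,-1,0,0,45,0,0,0,-1,0,0,18,0,0,0,-1,0,0,3,0,0,0,-1,0,0,0,0,0,0,-1,0,0,0,0,0,0,-1,0,0,0,0,0,0]

```text
t: 32.52
eef_pos: [0.5058, 0.2461, 0.0573]
tool_rot: [0.001, -0.044, 0.999, 0.0]
contact_force: [-0.3, 0.7, -0.6]
gripper_width: 0.548
```

Run:
```python
from h import *
plan([.5058,.2457,.0474],94.95)
```

```text
tcp [505.8 246.1  57.3] jawyaw 95.1 q7 0.42 z-axis [ 0.002  0.    -1.   ] t 32.5 F [-0.3  0.7 -0.6] w 0.548
 shift mm [ 0.  -0.4  9.9] turn rad [0.    0.002 0.003] (0.2 deg); shift AFTER turn [ 0.  -0.4  9.9]
```

drive_tool:
  series: [-1,0,-0.5,5,0,0,0.003,-1,0,0,3,0,0,0,-1,0,0,1,0,0,0,-1,0,0,0,0,0,0,-1,0,0,0,0,0,0]

```text
t: 33.15
eef_pos: [0.5051, 0.2451, 0.0474]
tool_rot: [-0.0, -0.043, 0.999, -0.0]
contact_force: [-1.8, -2.5, 4.8]
gripper_width: 0.542
```

Run:
```python
from h import *
plan([.5058,.2457,.0474],94.95)
```

```text
tcp [505.1 245.1  47.4] jawyaw 94.9 q7 0.41 z-axis [-0.    -0.001 -1.   ] t 33.1 F [-1.8 -2.5  4.8] w 0.542
 shift mm [-0.7  0.5  0. ] turn rad [-0.001 -0.    -0.   ] (-0.0 deg); shift AFTER turn [-0.7  0.5  0. ]
```

drive_tool:
  series: [0.4,0,0,0,0,0,0,0.4,0,0,0,0,0,0,0.4,0,0,0,0,0,0,0.4,0,0,-20,0,0,0,0.4,0,0,-40,0,0,0,0.4,0,0,-50,0,0,0,1,0,0,-40,0,0,0,1,0,0,0,0,0,0,1,0,0,0,0,0,0]

```text
t: 34.28
eef_pos: [0.5052, 0.245, 0.1976]
tool_rot: [0.0, -0.043, 0.999, -0.0]
contact_force: [-0.1, -0.8, -0.7]
gripper_width: 0.999
```

Run:
```python
from h import *
plan([.4905,-.249,.2],72.5)
c=cam('wrist','w12')
for t in (45,55,65): dark(c,.034,(.5055,.2455),75,t)
w=cam('wrist','w13');t=cam('side')
P=proj(c,[[.5055,.2455,.034]])[0].round().astype(int);x0,y0=P[0]-75,max(P[1]-75,0);print(x0,y0)
cv2.imwrite('pics/g12.png',np.hstack([cv2.resize(c['pixels'][y0:y0+150,x0:x0+150],(400,400),interpolation=cv2.INTER_CUBIC),cv2.resize(t['pixels'][295:375,230:330],(400,400),interpolation=cv2.INTER_CUBIC)]))
```

```text
tcp [505.2 245.  197.6] jawyaw 94.9 q7 0.58 z-axis [ 0.001 -0.    -1.   ] t 34.3 F [-0.1 -0.8 -0.7] w 0.999
 shift mm [  57.1 -490.9   -2.2] turn rad [-0.     0.001  0.392] (22.4 deg); shift AFTER turn [-134.6 -475.6   -2.4]
plate c 503.2 242.7 size [114.6  51.5] long ang 3.8
plate c 503.5 242.3 size [116.6  54.2] long ang 3.3
plate c 500.8 243.1 size [122.  58.] long ang 3.3
176 103
```

drive_tool:
  series: [1,0,0,0,0,0,0.131,1,0,0,0,0,0,0.131,1,0,0,0,0,0,0.13,1,-15,-53,0,0,0,0,1,-15,-53,0,0,0,0,1,-15,-53,0,0,0,0,1,-15,-53,0,0,0,0,1,-15,-53,0,0,0,0,1,-15,-53,0,0,0,0,1,-15,-53,0,0,0,0,1,-15,-53,0,0,0,0,1,-15,-52,0,0,0,0]

```text
t: 35.92
eef_pos: [0.49, -0.2509, 0.1965]
tool_rot: [-0.001, 0.152, 0.988, 0.0]
contact_force: [1.4, 0.8, -0.4]
gripper_width: 0.998
```

drive_tool:
  series: [1,0,0,0,0,0,0,1,0,0,0,0,0,0]

```text
t: 36.17
eef_pos: [0.4904, -0.2484, 0.1966]
tool_rot: [-0.001, 0.152, 0.988, 0.001]
contact_force: [-0.6, 0.3, -0.1]
gripper_width: 0.999
```

Run:
```python
from h import *
plan([.4900,-.249,.053],72.5)
c=cam('top')
for t in (40,50,60): dark(c,.034,(.5045,.2445),40,t)
print(proj(c,[[.489,-.2485,.009]]))
w=cam('wrist','w14'); hsv=cv2.cvtColor(w['pixels'],cv2.COLOR_BGR2HSV)
# foot: low-saturation blob over the cork
p=proj(w,[[.4895,-.2485,.009]])[0].astype(int)
m=((hsv[...,1]<90)&(hsv[...,2]>50)).astype(np.uint8)*255; k=np.zeros_like(m);k[p[1]-38:p[1]+38,p[0]-38:p[0]+38]=255
m&=k; m=cv2.morphologyEx(m,cv2.MORPH_OPEN,np.ones((3,3)))
n,l,st,ce=cv2.connectedComponentsWithStats(m); print(p,st[1:],ce[1:].round())
l0=l[p[1],p[0]+12]; ct=max(cv2.findContours((l==l0).astype(np.uint8),0,1)[0],key=cv2.contourArea)
print(cv2.minAreaRect((ray(w,ct.reshape(-1,2),.009)[:,:2]*1000).astype(np.float32)))
```

```text
tcp [ 490.4 -248.4  196.6] jawyaw 72.5 q7 1.16 z-axis [-0.001  0.002 -1.   ] t 36.2 F [-0.6  0.3 -0.1] w 0.999
 shift mm [ 1.000e-01 -9.000e-01  1.436e+02] turn rad [ 0.001 -0.001 -0.   ] (-0.0 deg); shift AFTER turn [  0.2  -0.7 143.6]
plate c 503.2 242.4 size [112.7  49.8] long ang 4.4
plate c 502.6 242.1 size [115.4  51.5] long ang 5.2
plate c 503.1 241.6 size [117.2  53.9] long ang 4.9
[[345.18544364 230.6327306 ]]
[249 171] [[ 216  155   67   45 2181]] [[248. 174.]]
((556.0299072265625, -259.6800231933594), (717.8074340820312, 471.2337646484375), 72.39119720458984)
```

drive_tool:
  series: [1,0,-0.5,50,0,0,0,1,0,0,50,0,0,0,1,0,0,30,0,0,0,1,0,0,13,0,0,0,1,0,0,0,0,0,0,-1,0,0,0,0,0,0,-1,0,0,0,0,0,0,-1,0,0,0,0,0,0,-1,0,0,0,0,0,0,-1,0,0,0,0,0,0,-1,0,0,0,0,0,0,-1,0,0,0,0,0,0]
  force: 50

```text
t: 37.78
eef_pos: [0.4909, -0.2499, 0.0548]
tool_rot: [0.0, 0.152, 0.988, -0.0]
contact_force: [-0.8, -1.0, 5.5]
gripper_width: 0.108
```

drive_tool:
  series: [-1,0,0,-10,0,0,0,-1,0,0,-40,0,0,0,-1,0,0,-50,0,0,0,-1,0,0,0,0,0,0,-1,0,0,0,0,0,-0.157,-1,0,0,0,0,0,-0.157,-1,0,0,0,0,0,-0.157,-1,0,0,0,0,0,0]

```text
t: 38.78
eef_pos: [0.4898, -0.2495, 0.1533]
tool_rot: [-0.001, -0.082, 0.997, 0.001]
contact_force: [-0.3, 0.9, -1.0]
gripper_width: 0.104
```

Run:
```python
from h import *
plan([.632,.0075,.15],99.5)
```

```text
tcp [ 489.8 -249.5  153.3] jawyaw 99.4 q7 1.53 z-axis [-0.001  0.001 -1.   ] t 38.8 F [-0.3  0.9 -1. ] w 0.104
 shift mm [-182.2  230.4    3.4] turn rad [ 0.002 -0.001 -0.002] (-0.1 deg); shift AFTER turn [-182.7  230.     3.3]
```

drive_tool:
  series: [-1,-30,38,0,0,0,0,-1,-30,38,0,0,0,0,-1,-30,38,0,0,0,0,-1,-30,38,0,0,0,0,-1,-31,39,0,0,0,0,-1,-31,39,0,0,0,0,-1,0,0,0,0,0,0,-1,0,0,0,0,0,0]

```text
t: 39.78
eef_pos: [0.6318, 0.0068, 0.1536]
tool_rot: [-0.001, -0.082, 0.997, -0.0]
contact_force: [0.0, -0.1, -1.2]
gripper_width: 0.103
```

Run:
```python
from h import *
plan([.632,.0073,.052],99.5)
```

```text
tcp [631.8   6.8 153.6] jawyaw 99.4 q7 1.08 z-axis [-0.001 -0.001 -1.   ] t 39.8 F [ 0.  -0.1 -1.2] w 0.103
 shift mm [ -0.4   0.5 101.6] turn rad [-0.001 -0.001 -0.002] (-0.1 deg); shift AFTER turn [ -0.3   0.5 101.6]
```

drive_tool:
  series: [-1,0,0,45,0,0,0,-1,0,0,35,0,0,0,-1,0,0,12,0,0,0,-1,0,0,5,0,0,0,-1,0,0,1.5,0,0,0,-1,0,0,0,0,0,0,-1,0,0,0,0,0,0]

```text
t: 40.65
eef_pos: [0.6328, 0.0072, 0.0567]
tool_rot: [0.001, -0.082, 0.997, -0.0]
contact_force: [-1.0, -0.6, -1.0]
gripper_width: 0.106
```

Run:
```python
from h import *
plan([.632,.0073,.054],99.5)
```

```text
tcp [632.8   7.2  56.7] jawyaw 99.5 q7 1.01 z-axis [ 0.001 -0.    -1.   ] t 40.6 F [-1.  -0.6 -1. ] w 0.106
 shift mm [0.7 0.3 2.7] turn rad [-0.     0.001 -0.001] (-0.0 deg); shift AFTER turn [0.7 0.3 2.7]
```

Not yet touching; lower a little more, release, rise and move clear.

drive_tool:
  series: [-1,0,0,1.5,0,0,0,-1,0,0,1,0,0,0,-1,0,0,0,0,0,0]

```text
t: 41.02
eef_pos: [0.6324, 0.0071, 0.0538]
tool_rot: [0.0, -0.083, 0.997, -0.0]
contact_force: [-2.0, -0.7, 5.2]
gripper_width: 0.103
```

drive_tool:
  series: [-0.3,0,0,0,0,0,0,-0.3,0,0,0,0,0,0,-0.3,0,0,0,0,0,0,-0.3,0,0,-15,0,0,0,-0.3,0,0,-40,0,0,0,-0.3,0,0,-50,0,0,0,0,0,-50,-40,0,0,0,0,0,-50,0,0,0,0,0,0,-50,0,0,0,0,0,0,-50,0,0,0,0,0,0,0,0,0,0,0]

```text
t: 42.4
eef_pos: [0.665, -0.1955, 0.1975]
tool_rot: [-0.0, -0.078, 0.997, -0.001]
contact_force: [0.2, 0.6, 0.3]
gripper_width: 0.5
```

Run:
```python
from h import *
plan([.632,.0073,.054],99.5)
t=cam('top'); s=cam('side'); w=cv2.imread('pics/w12.png')
r=lambda i,wd,h:cv2.resize(i,(wd,h),interpolation=cv2.INTER_CUBIC)
cv2.imwrite('pics/end.png',np.vstack([np.hstack([r(t['pixels'][140:300,120:380],487,300),r(w[100:250,176:326],300,300)]),np.hstack([r(s['pixels'][120:260,200:385],397,300),r(s['pixels'][280:370,180:330],390,300)])]))
orange(t,.016,(.438,-.017),22)
```

```text
tcp [ 665.  -195.5  197.5] jawyaw 99.0 q7 1.44 z-axis [ 0.    -0.002 -1.   ] t 42.4 F [0.2 0.6 0.3] w 0.500
 shift mm [  0.9 205.8 143. ] turn rad [-0.002 -0.    -0.009] (-0.5 deg); shift AFTER turn [ -1.  205.5 143.5]
orange ((437.6243896484375, -15.767531394958496), 29.874351501464844) bbox [408.66822606 -45.33674355] [467.30618545  13.89906027]
```

View pics/end.png

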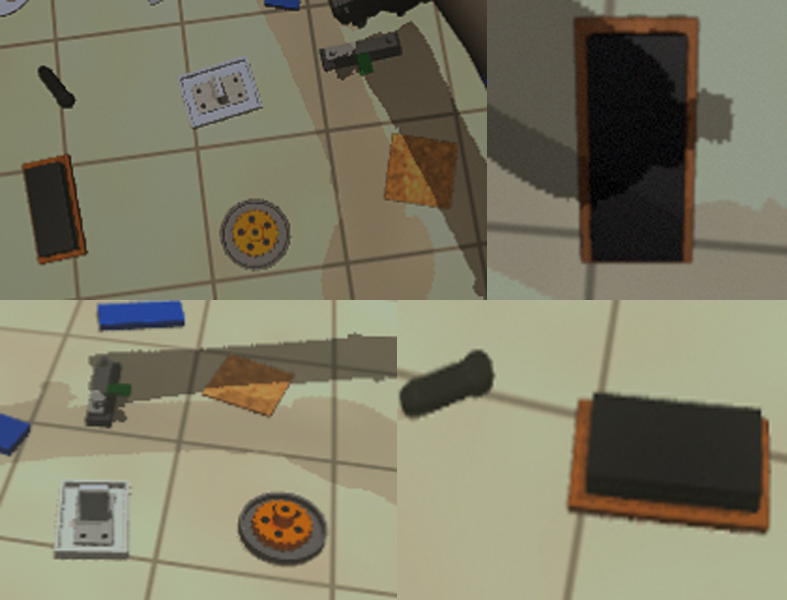

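The final picture shows the bracket flat and central in the tray, the gear flat and central in the dish, and the two plates stacked square on the board. The clip bar and flipper are where they started, and the arm is clear.

```bash
python3 -c "
from station import bot
print(bot.hand_in())"
```

```text
the job is handed in; nothing more can be done
None
```

I swapped the gear and the bracket and handed the job in at about 42 s of the 134 s allowed; no verdict was reported. The order was:
1. Bracket to the cork pad.
2. Its plate to the board.
3. Gear to the round dish.
4. The second plate onto the first.
5. Bracket from the cork pad to the rectangular tray.

- **Gear:** it lies flat in the dish. The last top view put it at (437.6, -15.8) mm, about 2 mm from the dish centre measured in the same camera.
- **Bracket:** it stands lengthwise in the tray, with its foot inside the rim on all sides in the last top and side views.
- **Plates:** they are stacked square on the board by eye in the side view. A mask measurement put their centres about 2 mm apart. I put that down to the plate's dark side face, which made it read 50–54 mm wide instead of 48 mm.
- **Bystanders:** the clip bar, flipper pad and blue look-alike plates were not touched, and the clip bar and flipper look unmoved in the pictures.

The highest force reading I saw at the end of a move was about 8 N, well under the limits. The wrist and top cameras disagreed by 2–4 mm on positions, so I averaged them for most targets.

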